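Find where the soap case's sliding lid binds

TASK

The sliding lid of the soap display case binds somewhere along its track, and the joiner must know where. Slide it by its pull, slowly and gently, towards the brass marker and on, so that it pushes the marker ahead of it until you clearly feel the groove grip it (do not force it further in), then back it off by about 15 mm so that it is free again, leaving the marker standing at the spot, and let go. Do not touch the marker yourself, and leave the things standing around the case where they are.

Things in the scene. Friction and masses are not known exactly. Their poses are not given: they have to be found in the camera images.
- case: wooden display case with a few soaps in it, fixed to the counter: 136 mm across (its x), 350 mm along the track (its y), rails 66 mm high. Origin at the centre of its underside; its +y is the way along the track to slide the lid; its z is up. The lid slides away from the robot.
- sill (a point): middle of the top of the sill of the open shop window through which the robot reaches the counter, 125 mm above the counter. The sill runs from a post at x 0.17, y -0.10 to one at x 0.54, y 0.53 (world; each about 100 mm thick, full height); to the right of the nearer post a hanging cabinet begins 555 mm above the counter. Pass between the posts and over the sill.
- lid (a joint): how far the lid has slid along the case's +y, m: 0 = at the -y end, 0.175 = end of the track. The lid is a clear pane in a dark frame, 110 x 140 mm, its top 66 mm above the counter (level with the rails), and stays where it is left. Sliding friction about 3 N, plus some resistance to speed (6 N per m/s).
- pull (a point): centre of the lid's wooden bar pull, which stands upright in the middle of the lid: 56 mm across (case x), 16 mm thick (case y, the way the lid slides), from 66 to 100 mm above the counter; this point is 83 mm above the counter and moves with the lid. Pinch it from above across its 16 mm, so that the fingers close along the case's y.
- marker: the brass marker, an 18 x 16 x 10 mm saddle with a red button, on the left rail as seen from the robot (case x = -62 mm); origin in the middle of its face towards the lid, 67 mm above the counter. It starts ahead of the lid, before the tight spot, slides along the track with about 1.2 N of friction and stays where it is left. Only the lid is to push it.
- marker_face (a point): centre of the face of the brass marker that the lid's dog pushes, 72 mm above the counter.
- dog_face (a point): centre of the front (+y) face of the small brass dog on the lid's front corner, which pushes the marker; 72 mm above the counter. Its distance from marker_face is the gap between lid and marker.
- swell (a joint): how far the lid has been forced into the tight spot, m; 0 when not touching it. It is swollen wood in the groove, cannot be seen, and starts anywhere from 78 to 155 mm of lid. It pushes back with 2 N per mm, on top of the friction of lid and marker (4.2 N together), and lets the lid come back freely. 1 mm (2 N) in is a clear grip; over 8 mm (16 N) is forcing it.
- iron_weight: bystander: dark iron scale weight, 44 mm across, 42 mm high; origin under its centre.
- orange_soap: bystander: orange-yellow bar of soap, 55 x 83 x 48 mm; origin under its centre.
- olive_soap: bystander: olive-green oval soap, 49 x 76 x 35 mm; origin under its centre.

How it is judged:
By the outcome, as a careful person would: the job done as asked, in the order asked, and still so for the second after the job is handed in, with the robot touching nothing.
It also fails if it takes over 48 s, if anything falls off the work surface, if the arm or the gripper's body presses on something with over 40 N, if the wrist force passes 120 N, or if a joint passes its speed limit or range.

ROBOT

A 6-joint arm with a two-finger parallel gripper is mounted at the origin on a cart in front of the work surface, level with it; the furniture and walls round the work are solid. World frame = base frame: x ahead of the robot, y to its left, z up, the work surface at z = 0. Lengths are in m, angles in rad, forces in N, time in s.
With the tool pointing down it reaches from about 0.375 to 0.9 m from the base axis. Payload 3.1 kg.
Tool frame: the origin (TCP) lies at the very end of the fingers, on their centre line; the grasp point (between the pads) lies 19 mm behind it (bot.grip_point_offset is the distance from the TCP to the grasp point, in m); z points along the fingers, y is the direction in which the jaws open and shut (so a half turn about z gives the same grasp; the last joint's range is limited). The gripper opens to 87 mm and grips with 3 to 60 N. Pads are 19 mm wide; open, the fingers measure 117 mm over their backs; the gripper's body (75 mm by 190 mm) begins 51 mm behind the grasp point.
Start: joints at [1.032, 0.527, 1.433, -0, 1.181, -0.178], TCP at [0.221, 0.585, 0.223] pointing down, gripper open.
Joint ranges: [-3.08, 3.08], [-0.75, 2.2], [0.22, 2.44], [-1.43, 4.57], [0, 2.65], [-2.85, 2.85]. Speed limits (rad/s): [2.79, 2.79, 3.14, 3.14, 3.14, 3.14].

INTERFACE

Orientations are given as a unit quaternion [w, x, y, z].
In Python, from cell import bot gives the robot as it stands.
- The arm moves only by the tool servo_tool, never from a script. Its argument "steps" is one flat list of numbers, 7 for each row, row after row: the shift along the tool's x, y, z scaled (see below), then the turn, a rotation vector about the tool's x, y, z scaled (see below), then the closure, from -1 (fully open) to 1 (shut). A call has 1 to 10 rows; each row shifts and turns the pose as measured when the row begins, along the tool's axes as they then stand; what a row does not reach is not made up. The controller multiplies each number of a shift by 50 cm and each number of a turn by 120 degrees. A row lasts 1/10 s, in which the tool goes at most 50 mm and 8.59 degrees, less where a joint would pass 70% of its speed; a pose out of reach is approached as far as the arm can. A call with a number of a shift or a turn outside -1 to 1 is refused whole. A call with a gripper value outside its range is refused whole. The fingers move at their own pace and stop on an object; "force" is the grip in N (left out, the last holds). Time passes only in rows, so rows that do not move let the fingers close. It gives the time, the measured TCP pose, the force and the opening at its end, in the units of the state.
- bot.state(): the state, without advancing time (a new reading comes with each control period).
- bot.get_image(name): name is "scene" or "top" or "wrist"; returns (picture, depth): 480x640x3 uint8, red, green, blue; 480x640 float32, m along the optical axis (not along the pixel's ray), 0 where there is no reading.
- bot.calibration(name): a dict with "fov_y" (degrees; the focal length in pixels is half the picture's height over the tangent of half this angle, whatever the lens; pixels are square), "cx", "cy" (the principal point, pixels), "origin" and "attitude" of the camera in the world; the wrist camera has in their place "T_tool_cam" (4x4, takes a point from camera to tool coordinates, whose origin is the TCP and whose axes are the flange's). Camera axes: x right, y down, z forward; pixel columns grow to the right and rows downward; lengths in m; the calibration is good to about 2 mm. A picture is of the moment at which its call begins: read the wrist's pose just before it. calibration takes no time and is no camera call.
- bot.job_done(): hands the job in, once; it reports no verdict.
Trained networks look in the newest picture that a camera, given by its name, has taken for a name from the list of things; names that differ only in an ending like _2 or _b are one class to them, and where a whole thing is asked for, a point or a joint stands for the part that bears it (a point fixed in the world has none). Each returns a list of dicts, best first, with "p" (0 to 1); they miss things now and then, are a little off and sometimes report something else, mostly with a low value. They report only what shows in the picture. A call takes as long as a camera call.
- bot.find_in(name, camera): "box" ([centre column, centre row, width, height] in pixels, round what is visible of it).
- bot.pinpoint(name, camera): "xy" ([column, row] in pixels: a listed point, or the origin of a listed thing).
The state is a dict: "time_s": time; "qpos": joint angles; "joint_velocities": joint speeds; "tau": joint torques, N m; "tool_pos": TCP position; "eef_rot": TCP orientation; "ft_force": force on the tool from outside, world axes, zero at the start; "torque": the same for the moment, N m; "opening": finger opening in m.
Only numpy, scipy, OpenCV 4.12 (cv2) and the standard library are available. Lean on these libraries where they do the work, as an engineer would, in place of code of your own. Each camera call takes 0.05 s, during which the arm holds its last target. There are 200 camera calls.

## Working session

There is one attempt and no reset: what is moved stays moved. The work goes in short steps, Python scripts to look and compute and a tool call to move; the robot and the scene stay as the last step left them, time stands still between calls to the robot, and variables do not carry over. Pictures are saved under pics/ and viewed, about 8 in all and at most 12, crops included, and the job is handed in when it is done.

Besides the shell and the picture viewer there is one more tool, called after "Call:" as a command line: name --argument value ..., lists and objects as JSON in quotes. servo_tool: Moves the arm, as the interface text tells. Its arguments: {"type":"object","properties":{"steps":{"type":"array","items":{"type":"number"}},"force":{"type":"number"}},"required":["steps"]}

```bash
mkdir -p pics; ls; cat > h.py <<'E'
import numpy as np, cv2
from scipy.spatial.transform import Rotation as R
from cell import bot
def q2R(q): return R.from_quat([q[1],q[2],q[3],q[0]]).as_matrix()
def camT(n,st=None):
    c=bot.calibration(n)
    if 'T_tool_cam' in c:
        st=st or bot.state()
        T=np.eye(4);T[:3,:3]=q2R(st['eef_rot']);T[:3,3]=st['tool_pos']
        return T@np.array(c['T_tool_cam']),c
    T=np.eye(4);a=np.array(c['attitude'])
    T[:3,:3]=a if a.shape==(3,3) else q2R(a);T[:3,3]=c['origin'];return T,c
def ray(n,xy,T,c):
    f=240/np.tan(np.radians(c['fov_y'])/2)
    return T[:3,:3]@np.array([(xy[0]-c['cx'])/f,(xy[1]-c['cy'])/f,1])
def atz(n,xy,z,T,c):
    d=ray(n,xy,T,c);o=T[:3,3];return o+d*(z-o[2])/d[2]
E
python3 - <<'E'
from h import *
for n in ['scene','top','wrist']:
    c=bot.calibration(n);print(n,c)
print(bot.state())
for n in ['scene','top','wrist']:
    T,c=camT(n);im,d=bot.get_image(n);cv2.imwrite(f'pics/{n}0.png',im[:,:,::-1])
    for k,z in [('case',0),('pull',.083),('marker',.067),('marker_face',.072),('dog_face',.072),('sill',.125),('iron_weight',0),('orange_soap',0),('olive_soap',0)]:
        r=bot.pinpoint(k,n)
        for e in r[:2]: print(n,k,round(e['p'],2),np.round(e['xy'],1),np.round(atz(n,e['xy'],z,T,c),4))
E
```

```text
pics
scene {'fov_y': 44.88537894950661, 'cx': 324.1864578247668, 'cy': 243.88211519797656, 'origin': array([ 0.39400512, -0.49591297,  1.07056695]), 'attitude': array([-0.23915983,  0.9582533 , -0.15315573,  0.0331135 ])}
top {'fov_y': 57.8970418152057, 'cx': 323.7873760560463, 'cy': 236.90761045827048, 'origin': array([ 0.37890878, -0.001265  ,  0.93511409]), 'attitude': array([ 0.07038227, -0.69699672,  0.71201659, -0.04768939])}
wrist {'fov_y': 65.1960555164023, 'cx': 320.7328595051043, 'cy': 237.2472027622162, 'T_tool_cam': array([[-4.20586416e-04, -9.65246872e-01, -2.61339432e-01,
         7.03516471e-02],
       [ 9.99999814e-01, -2.90675894e-04, -5.35749003e-04,
         6.73246934e-04],
       [ 4.41164976e-04, -2.61339608e-01,  9.65246815e-01,
        -1.62373938e-01],
       [ 0.00000000e+00,  0.00000000e+00,  0.00000000e+00,
         1.00000000e+00]])}
{'time_s': 0.0, 'qpos': array([ 1.03152374e+00,  5.28440728e-01,  1.43388202e+00, -6.69318823e-05,
        1.18140392e+00, -1.78502473e-01]), 'joint_velocities': array([-7.91443544e-04, -8.43341283e-05,  5.50144496e-04, -6.6
[... 953 characters left out ...]
[ 0.5421 -0.123   0.    ]
scene iron_weight 0.33 [366.7 222.8] [0.6611 0.0671 0.    ]
scene orange_soap 0.55 [417.  325.6] [ 0.675  -0.1797  0.    ]
scene olive_soap 0.97 [291.9 213.8] [0.5165 0.1385 0.    ]
top case 0.86 [341.3 216.7] [ 0.5812 -0.012   0.    ]
top pull 0.59 [336.6 233.3] [ 0.5297 -0.0008  0.083 ]
top marker 0.54 [317.6 179.5] [0.647 0.036 0.067]
top marker 0.26 [225.  329.7] [0.3447 0.2239 0.067 ]
top marker_face 0.43 [313.7 178.5] [0.6478 0.0438 0.072 ]
top dog_face 0.92 [313.9 194.6] [0.6135 0.0439 0.072 ]
top sill 0.96 [224.4 331.9] [0.343  0.2099 0.125 ]
top orange_soap 0.81 [417.3 174.4] [ 0.673  -0.1833  0.    ]
top olive_soap 0.97 [275.6 248.6] [0.5137 0.1332 0.    ]
```

View pics/top0.png

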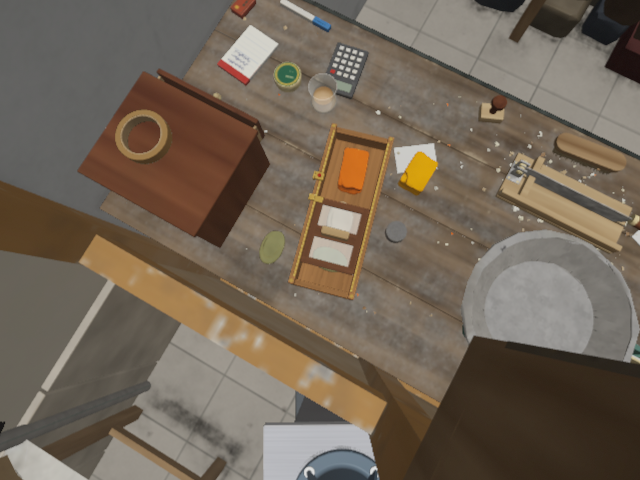

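View pics/scene0.png

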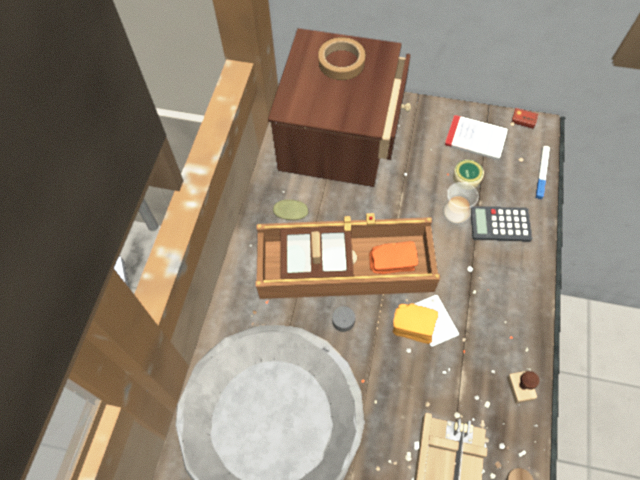

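The top view shows the case from (322,290) at the near end to (362,133) at the far end, with the marker and dog at about (317,180) and (315,197). The scene view shows the pull at (317,245). The sill, the posts and a chest at the left are also in view. Next I work out the case yaw and the clearances.

```bash
python3 - <<'E'
from h import *
T,c=camT('top');im,d=bot.get_image('top')
P=[(293,281),(335,128),(353,296),(392,140)]
W=[atz('top',p,.066,T,c) for p in P]
for a,b in [(0,1),(2,3),(0,2),(1,3)]:
    v=W[b]-W[a];print(np.linalg.norm(v),np.degrees(np.arctan2(v[1],v[0])))
print('centre',np.mean(W,0))
f=240/np.tan(np.radians(c['fov_y'])/2)
def p3(u,v): return np.round(T[:3,3]+d[v,u]*ray('top',(u,v),T,c),3)
for n,u,v in [('chest',150,150),('chest near corner',265,160),('chest front',215,240),('cab corner',480,342),('cab',500,400),('post r',384,405),('post r2',400,410),('postr3',412,420),('post l',85,240),('sill',225,330),('lidedge',300,281),('basin',470,290)]: print(n,p3(u,v))
E
python3 -c "
import cv2
a=cv2.imread('pics/top0.png')[120:310,270:430];cv2.imwrite('pics/crop0.png',cv2.resize(a,None,fx=3,fy=3,interpolation=2))"
```

```text
0.33435342420462055 -15.874052373075957
0.3357412357423168 -15.794696464464938
0.12332992533694294 -105.09638727309142
0.12289169376034949 -104.44660135075614
centre [ 0.58297102 -0.01653586  0.066     ]
chest [0.667 0.329 0.206]
chest near corner [0.701 0.15  0.044]
chest front [0.527 0.251 0.055]
cab corner [ 0.352 -0.112  0.581]
cab [ 0.325 -0.095  0.663]
post r [ 0.212 -0.077  0.127]
post r2 [ 0.226 -0.091  0.232]
postr3 [ 0.223 -0.102  0.279]
post l [0.518 0.475 0.14 ]
sill [0.346 0.209 0.125]
lidedge [0.438 0.076 0.053]
basin [ 0.405 -0.198  0.277]
```

View pics/crop0.png

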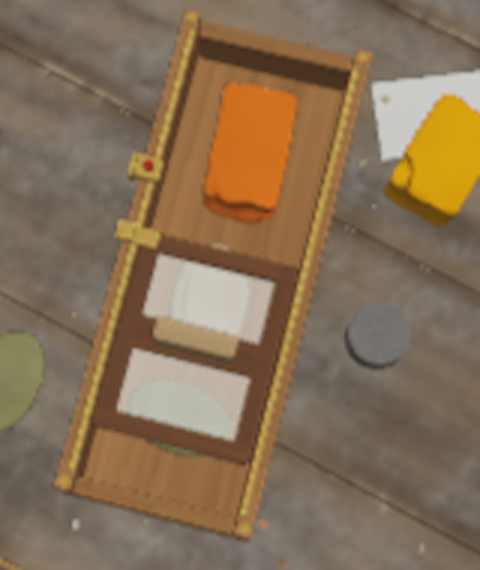

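The crop shows the dog at about (137,232), the marker at (146,165) and the pull bar at (195,338). The case's y axis points at about -15.5°, and the pull is at about (0.530, 0.001). I retract first, then swing between the posts.

Call:
servo_tool --steps '[0,-0.08,-0.02,0,0,0,-1,0,-0.08,-0.02,0,0,0,-1,0,-0.08,-0.02,0,0,0,-1,0,-0.08,-0.02,0,0,0,-1,0,-0.04,0,0,0,0,-1]' --force 25

```text
time_s: 2.05
tool_pos: [0.1564, 0.4134, 0.2614]
eef_rot: [0.0, 0.179, 0.984, 0.001]
ft_force: [0.5, 0.3, 0.7]
opening: 0.087
```

Call:
servo_tool --steps '[-0.09,-0.005,0,0,0,0.05,-1,-0.09,-0.005,0,0,0,0.05,-1,-0.09,-0.005,0,0,0,0.05,-1,-0.09,-0.005,0,0,0,0.05,-1,-0.09,-0.005,0,0,0,0.05,-1,-0.09,-0.005,0,0,0,0.05,-1,-0.09,-0.005,0,0,0,0.05,-1,-0.09,-0.005,0,0,0,0.05,-1]'

```text
time_s: 2.85
tool_pos: [0.4085, 0.1574, 0.2646]
eef_rot: [0.002, 0.572, 0.82, 0.006]
ft_force: [0.6, 0.2, -0.4]
opening: 0.0872
```

Call:
servo_tool --steps '[-0.053,0.031,0.012,0,0,0.05,-1,-0.053,0.031,0.012,0,0,0.05,-1,-0.053,0.031,0.012,0,0,0.05,-1,-0.053,0.031,0.012,0,0,0.05,-1,-0.053,0.031,0.012,0,0,0.05,-1,-0.053,0.031,0.012,0,0,0.05,-1,0,0,0,0,0,0,-1]'

```text
time_s: 3.55
tool_pos: [0.5203, -0.0042, 0.2294]
eef_rot: [0.003, 0.809, 0.588, 0.009]
ft_force: [0.1, 0.4, -0.1]
opening: 0.0871
```

```bash
cat > look.py <<'E'
from h import *
import sys
def look(tag,keys=(('pull',.083),('marker_face',.072),('dog_face',.072))):
    st=bot.state();Rm=q2R(st['eef_rot'])
    print(round(st['time_s'],2),np.round(st['tool_pos'],4),'yaz',np.degrees(np.arctan2(Rm[1,1],Rm[0,1])).round(2),'tool z',Rm[:,2].round(3),'F',np.round(st['ft_force'],2),st['opening'])
    a=np.radians(-15.5);u=np.array([np.cos(a),np.sin(a),0])
    for n in ['wrist','top','scene']:
        T,c=camT(n,bot.state());im,d=bot.get_image(n);cv2.imwrite(f'pics/{n}_{tag}.png',im[:,:,::-1])
        for k,z in keys:
            for e in bot.pinpoint(k,n)[:1]:
                w=atz(n,e['xy'],z,T,c);D=w-st['tool_pos']
                print(n,k,round(e['p'],2),np.round(e['xy'],1),np.round(w,4),'tool',np.round(Rm.T@D,4),'along',round(float(w@u),4))
if __name__=='__main__': look(sys.argv[1])
E
python3 look.py a
```

```text
3.55 [ 0.5203 -0.0042  0.2294] yaz -17.96 tool z [ 0.019  0.005 -1.   ] F [ 0.1   0.38 -0.1 ] 0.08709973134195996
wrist pull 0.9 [323. 212.] [0.5288 0.0053 0.083 ] tool [0.0101 0.0029 0.1466] along 0.5082
wrist dog_face 0.85 [409.  126.2] [0.6177 0.0494 0.072 ] tool [0.0793 0.0736 0.1595] along 0.582
top marker_face 0.47 [272.3 244.6] [0.5117 0.1295 0.072 ] tool [ 0.1228 -0.052   0.1579] along 0.4584
top dog_face 0.3 [272. 247.] [0.5068 0.1301 0.072 ] tool [ 0.1219 -0.0568  0.1578] along 0.4536
scene pull 0.63 [319.4 248.5] [ 0.535  -0.0015  0.083 ] tool [0.0055 0.0109 0.1467] along 0.516
scene marker_face 0.42 [369.5 216.1] [0.6537 0.042  0.072 ] tool [0.0833 0.1102 0.1601] along 0.6188
scene dog_face 0.76 [345.7 221.1] [0.6049 0.046  0.072 ] tool [0.0721 0.0625 0.1592] along 0.5707
```

View pics/wrist_a.png

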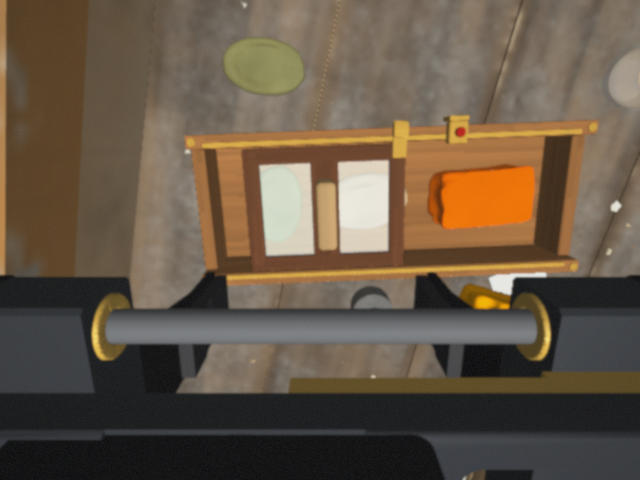

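The wrist view shows the pull at (327,213), between the open fingers, with the dog at (401,138) and the marker at (458,130). The case's y axis comes out at about -15.8°. I correct the pose and descend.

Call:
servo_tool --steps '[0.02,0.015,0,0.008,-0.005,-0.0175,-1,0,0,0.06,0,0,0,-1,0,0,0.06,0,0,0,-1,0,0,0.06,0,0,0,-1,0,0,0.06,0,0,0,-1,0,0,0.04,0,0,0,-1,0,0,0,0,0,0,-1]'

```text
time_s: 4.85
tool_pos: [0.5329, 0.0077, 0.0884]
eef_rot: [0.002, 0.795, 0.607, 0.003]
ft_force: [-0.5, 0.5, -0.2]
opening: 0.087
```

```bash
python3 look.py b
```

```text
4.85 [0.5329 0.0077 0.0884] yaz -15.28 tool z [ 0.007 -0.001 -1.   ] F [-0.53  0.54 -0.18] 0.08701817285617487
wrist pull 0.55 [316.9 296.9] [0.5312 0.0046 0.083 ] tool [-0.0035 -0.0008  0.0054] along 0.5107
wrist marker_face 0.84 [533.1 162.8] [0.6461 0.0385 0.072 ] tool [0.0595 0.101  0.0172] along 0.6123
wrist dog_face 0.9 [467.3 160.5] [0.6163 0.0478 0.072 ] tool [0.0606 0.0698 0.017 ] along 0.5812
scene pull 0.91 [316.9 245.3] [0.5326 0.0066 0.083 ] tool [-0.0012 -0.      0.0054] along 0.5115
scene marker_face 0.48 [367.  220.2] [0.6458 0.0346 0.072 ] tool [0.0557 0.1017 0.0172] along 0.613
scene dog_face 0.92 [347.4 220.7] [0.6085 0.0458 0.072 ] tool [0.0566 0.0627 0.0169] along 0.5741
```

View pics/wrist_b.png

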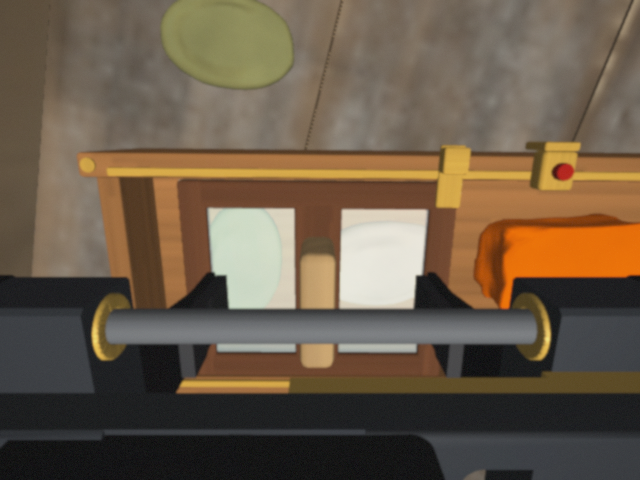

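The pull at (317,305) is centred between the fingers, and the case axis is confirmed at about -15.8°. I lower the last bit and grip.

Call:
servo_tool --steps '[0,0,0.03,0,0,0.004,-1,0,0,0,0,0,0,-1,0,0,0,0,0,0,1,0,0,0,0,0,0,1,0,0,0,0,0,0,1,0,0,0,0,0,0,1,0,0,0,0,0,0,1,0,0,0,0,0,0,1]' --force 25

```text
time_s: 6.25
tool_pos: [0.5365, 0.007, 0.0784]
eef_rot: [0.006, 0.797, 0.603, 0.006]
ft_force: [0.9, -0.7, -0.6]
opening: 0.047
```

```bash
python3 look.py c
```

```text
6.25 [0.5365 0.007  0.0784] yaz -15.76 tool z [ 0.017 -0.003 -1.   ] F [ 0.95 -0.72 -0.62] 0.04697965049212882
wrist pull 0.62 [308.9 308.1] [0.531  0.0039 0.083 ] tool [-0.0045 -0.0044 -0.0047] along 0.5107
wrist marker_face 0.56 [538.  163.1] [0.6474 0.0381 0.072 ] tool [0.06   0.0982 0.0082] along 0.6137
wrist dog_face 0.65 [467.7 159.8] [0.6172 0.0482 0.072 ] tool [0.0615 0.0664 0.0077] along 0.5819
scene pull 0.82 [318.4 246.3] [0.5347 0.0036 0.083 ] tool [-0.0038 -0.0008 -0.0046] along 0.5143
scene marker_face 0.36 [365.2 218.4] [0.6438 0.0396 0.072 ] tool [0.0605 0.0942 0.0082] along 0.6098
scene dog_face 0.89 [350.6 217.5] [0.6169 0.0508 0.072 ] tool [0.0639 0.0654 0.0077] along 0.5809
```

Call:
servo_tool --steps '[-0.006,-0.005,0.009,0.008,0,0,1,0,0,0,0,0,0,1,0,0,0,0,0,0,1,0,0,0,0,0,0,1,0,0,0,0,0,0,1]'

```text
time_s: 7.35
tool_pos: [0.5367, 0.0063, 0.077]
eef_rot: [0.001, 0.798, 0.603, 0.005]
ft_force: [-1.1, 1.4, 2.4]
opening: 0.0157
```

```bash
python3 look.py d
```

```text
7.35 [0.5367 0.0063 0.077 ] yaz -15.85 tool z [ 0.009  0.004 -1.   ] F [-1.1   1.43  2.41] 0.015699631144845124
wrist pull 0.89 [319.8 307.9] [0.5363 0.0025 0.083 ] tool [-0.0037  0.0006 -0.0061] along 0.5161
wrist marker_face 0.58 [537.1 158. ] [0.6464 0.04   0.072 ] tool [0.0624 0.0962 0.0061] along 0.6122
wrist dog_face 0.72 [480.5 157.3] [0.6224 0.0471 0.072 ] tool [0.0627 0.0712 0.0059] along 0.5872
top dog_face 0.44 [415.1 175.4] [ 0.6484 -0.1647  0.072 ] tool [-0.134   0.1541  0.0053] along 0.6688
scene marker_face 0.53 [366.7 218.4] [0.6466 0.0387 0.072 ] tool [0.0612 0.0968 0.0061] along 0.6128
scene dog_face 0.92 [352.8 216.2] [0.6221 0.0522 0.072 ] tool [0.0675 0.0695 0.0059] along 0.5855
```

Call:
servo_tool --steps '[0,0.006,0,0,0,0,1,0,0.006,0,0,0,0,1,0,0.006,0,0,0,0,1,0,0.006,0,0,0,0,1,0,0.006,0,0,0,0,1]'

```text
time_s: 8.45
tool_pos: [0.5506, 0.0023, 0.077]
eef_rot: [0.0, 0.798, 0.603, 0.004]
ft_force: [-2.7, 0.7, 3.5]
opening: 0.016
```

Call:
servo_tool --steps '[0,0.006,0,0,0,0,1,0,0.006,0,0,0,0,1]'

```text
time_s: 8.65
tool_pos: [0.557, 0.0005, 0.077]
eef_rot: [0.0, 0.798, 0.603, 0.004]
ft_force: [-2.7, 1.2, 3.8]
opening: 0.0153
```

Call:
servo_tool --steps '[0,0.004,0,0,0,0,1,0,0.004,0,0,0,0,1,0,0.004,0,0,0,0,1,0,0.004,0,0,0,0,1]'

```text
time_s: 9.05
tool_pos: [0.5647, -0.0017, 0.077]
eef_rot: [-0.001, 0.798, 0.603, 0.003]
ft_force: [-4.7, 2.2, 3.6]
opening: 0.0158
```

Call:
servo_tool --steps '[0,0.004,0,0,0,0,1,0,0.004,0,0,0,0,1]'

```text
time_s: 9.25
tool_pos: [0.5683, -0.0027, 0.077]
eef_rot: [-0.001, 0.798, 0.603, 0.003]
ft_force: [-4.0, 1.7, 4.2]
opening: 0.016
```

```bash
python3 look.py e
```

```text
9.25 [ 0.5683 -0.0027  0.077 ] yaz -15.82 tool z [ 0.003  0.005 -1.   ] F [-4.01  1.72  4.17] 0.0160461874002433
wrist pull 0.75 [320.6 310.1] [ 0.5679 -0.0076  0.083 ] tool [-0.0048  0.001  -0.0061] along 0.5493
wrist marker_face 0.94 [478.5 163.3] [0.6525 0.036  0.072 ] tool [0.0601 0.0704 0.0054] along 0.6192
wrist dog_face 0.85 [480.7 157.1] [0.6539 0.0383 0.072 ] tool [0.0628 0.0711 0.0055] along 0.6198
scene pull 0.67 [338.8 245.6] [ 0.5723 -0.0072  0.083 ] tool [-0.0032  0.0051 -0.0061] along 0.5534
scene marker_face 0.48 [369.9 217.5] [0.6534 0.0387 0.072 ] tool [0.063  0.0706 0.0055] along 0.6193
scene dog_face 0.74 [367.5 216.7] [0.6495 0.0419 0.072 ] tool [0.065  0.0659 0.0055] along 0.6147
```

Call:
servo_tool --steps '[0,0.004,0,0,0,0,1,0,0.004,0,0,0,0,1]'

```text
time_s: 10.05
tool_pos: [0.5714, -0.0036, 0.077]
eef_rot: [-0.002, 0.798, 0.603, 0.002]
ft_force: [-3.7, 2.1, 3.5]
opening: 0.0161
```

Call:
servo_tool --steps '[0,0.004,0,0,0,0,1]'

```text
time_s: 10.15
tool_pos: [0.573, -0.004, 0.077]
eef_rot: [-0.002, 0.798, 0.603, 0.002]
ft_force: [-4.1, 0.9, 3.9]
opening: 0.0158
```

Call:
servo_tool --steps '[0,0.004,0,0,0,0,1,0,0.004,0,0,0,0,1]'

```text
time_s: 10.35
tool_pos: [0.5769, -0.0051, 0.077]
eef_rot: [-0.002, 0.798, 0.603, 0.002]
ft_force: [-3.9, 1.6, 3.2]
opening: 0.0159
```

Call:
servo_tool --steps '[0,0.003,0,0,0,0,1]'

```text
time_s: 10.45
tool_pos: [0.5786, -0.0056, 0.077]
eef_rot: [-0.002, 0.798, 0.603, 0.002]
ft_force: [-4.6, 2.6, 4.6]
opening: 0.0163
```

Call:
servo_tool --steps '[0,0.003,0,0,0,0,1]'

```text
time_s: 10.55
tool_pos: [0.5801, -0.0061, 0.077]
eef_rot: [-0.002, 0.798, 0.603, 0.002]
ft_force: [-4.0, 1.7, 3.1]
opening: 0.0161
```

Call:
servo_tool --steps '[0,0.003,0,0,0,0,1]'

```text
time_s: 10.65
tool_pos: [0.5817, -0.0065, 0.077]
eef_rot: [-0.002, 0.798, 0.603, 0.002]
ft_force: [-4.5, 1.4, 3.8]
opening: 0.0158
```

Call:
servo_tool --steps '[0,0.004,0,0,0,0,1,0,0.004,0,0,0,0,1]'

```text
time_s: 10.85
tool_pos: [0.5858, -0.0077, 0.077]
eef_rot: [-0.002, 0.798, 0.603, 0.002]
ft_force: [-5.5, 1.5, 3.4]
opening: 0.0155
```

Call:
servo_tool --steps '[0,0.002,0,0,0,0,1]'

```text
time_s: 10.95
tool_pos: [0.5865, -0.0078, 0.077]
eef_rot: [-0.003, 0.798, 0.603, 0.002]
ft_force: [-6.1, 1.0, 5.6]
opening: 0.0157
```

Call:
servo_tool --steps '[0,0.003,0,0,0,0,1]'

```text
time_s: 11.05
tool_pos: [0.5869, -0.008, 0.0769]
eef_rot: [-0.004, 0.798, 0.603, 0.001]
ft_force: [-6.7, 1.8, 6.4]
opening: 0.0157
```

Call:
servo_tool --steps '[0,0.002,0,0,0,0,1]'

```text
time_s: 11.15
tool_pos: [0.587, -0.008, 0.0769]
eef_rot: [-0.004, 0.798, 0.603, -0.0]
ft_force: [-6.5, 2.0, 5.7]
opening: 0.0162
```

Call:
servo_tool --steps '[0,0.005,0,0,0,0,1]'

```text
time_s: 11.25
tool_pos: [0.5877, -0.0082, 0.0769]
eef_rot: [-0.006, 0.798, 0.603, -0.001]
ft_force: [-7.7, 2.0, 5.0]
opening: 0.016
```

Call:
servo_tool --steps '[0,0.005,0,0,0,0,1]'

```text
time_s: 11.35
tool_pos: [0.588, -0.0083, 0.0769]
eef_rot: [-0.008, 0.797, 0.603, -0.003]
ft_force: [-9.0, 2.9, 8.5]
opening: 0.0156
```

Clear grip: the force is about 9.4 N against a 4.3 N baseline, so about 2.5 mm in. Now I back off.

Call:
servo_tool --steps '[0,-0.004,0,0,0,0,1,0,-0.004,0,0,0,0,1,0,-0.004,0,0,0,0,1,0,-0.004,0,0,0,0,1,0,-0.004,0,0,0,0,1,0,-0.004,0,0,0,0,1,0,-0.004,0,0,0,0,1]'

```text
time_s: 12.05
tool_pos: [0.5835, -0.007, 0.0769]
eef_rot: [-0.0, 0.798, 0.603, 0.004]
ft_force: [2.8, -0.0, -2.0]
opening: 0.0154
```

```bash
python3 look.py f
```

```text
12.05 [ 0.5835 -0.007   0.0769] yaz -15.84 tool z [ 0.006  0.005 -1.   ] F [ 2.77 -0.03 -2.04] 0.015423262584436102
wrist pull 0.95 [319.1 310.4] [ 0.5824 -0.0119  0.083 ] tool [-0.005   0.0003 -0.0061] along 0.5644
wrist marker_face 0.85 [493.  161.2] [0.6741 0.0308 0.072 ] tool [0.061  0.0768 0.0056] along 0.6413
wrist dog_face 0.91 [478.2 158.8] [0.668  0.0336 0.072 ] tool [0.062  0.0702 0.0056] along 0.6347
scene pull 0.91 [346.2 244.3] [ 0.5867 -0.009   0.083 ] tool [-0.001   0.0037 -0.0061] along 0.5678
scene marker_face 0.64 [344.8 265.4] [ 0.5715 -0.0458  0.072 ] tool [-0.0407 -0.001   0.0047] along 0.563
scene dog_face 0.97 [373.1 218.5] [0.6586 0.0345 0.072 ] tool [0.0604 0.0609 0.0056] along 0.6255
```

Call:
servo_tool --steps '[0,-0.005,0,0,0,0,1,0,-0.005,0,0,0,0,1,0,-0.005,0,0,0,0,1,0,-0.005,0,0,0,0,1]'

```text
time_s: 13.05
tool_pos: [0.573, -0.004, 0.0769]
eef_rot: [-0.0, 0.798, 0.603, 0.004]
ft_force: [4.0, -0.4, -2.3]
opening: 0.0155
```

```bash
python3 look.py g
```

```text
13.05 [ 0.573  -0.004   0.0769] yaz -15.83 tool z [ 0.005  0.005 -1.   ] F [ 4.03 -0.4  -2.33] 0.01551373027750072
wrist pull 0.94 [321.1 309.9] [ 0.5729 -0.0089  0.083 ] tool [-0.0047  0.0012 -0.0061] along 0.5544
wrist marker_face 0.69 [515.1 160.8] [0.6729 0.0313 0.072 ] tool [0.0612 0.0865 0.0056] along 0.6401
scene pull 0.61 [336.8 248.7] [ 0.5665 -0.0124  0.083 ] tool [-0.0098 -0.0039 -0.0062] along 0.5493
scene dog_face 0.87 [373.2 217.2] [0.6599 0.0372 0.072 ] tool [0.0633 0.0723 0.0055] along 0.6259
```

The back-off is 15.6 mm and the measured gap is about 15.8 mm. Now I release and lift.

Call:
servo_tool --steps '[0,0,0,0,0,0,-1,0,0,0,0,0,0,-1,0,0,0,0,0,0,-1,0,0,0,0,0,0,-1,0,0,0,0,0,0,-1,0,0,0,0,0,0,-1]'

```text
time_s: 14.25
tool_pos: [0.5747, -0.0049, 0.0772]
eef_rot: [0.001, 0.798, 0.603, 0.005]
ft_force: [0.7, 0.1, -0.3]
opening: 0.0559
```

```bash
python3 look.py h
```

```text
14.25 [ 0.5747 -0.0049  0.0772] yaz -15.83 tool z [ 0.009  0.003 -1.   ] F [ 0.7   0.11 -0.35] 0.055901824187020895
wrist pull 0.83 [315.6 308.1] [ 0.5723 -0.0084  0.083 ] tool [-0.004  -0.0013 -0.0058] along 0.5537
wrist marker_face 0.89 [511.3 158.9] [0.6734 0.0315 0.072 ] tool [0.062  0.085  0.0062] along 0.6405
wrist dog_face 0.97 [474.5 157.7] [0.6579 0.0365 0.072 ] tool [0.0625 0.0687 0.0061] along 0.6242
scene pull 0.66 [339.9 246.5] [ 0.5737 -0.0097  0.083 ] tool [-0.0049  0.0004 -0.0058] along 0.5554
scene dog_face 0.65 [290.5 213.2] [0.506  0.0981 0.072 ] tool [ 0.0803 -0.0942  0.005 ] along 0.4614
```

Free: the fingers have opened evenly and the gap is about 16 mm. Lifting straight up.

Call:
servo_tool --steps '[0,0,-0.04,0,0,0,-1,0,0,-0.06,0,0,0,-1,0,0,-0.06,0,0,0,-1,0,0,-0.06,0,0,0,-1,0,0,-0.04,0,0,0,-1,0,0,0,0,0,0,-1,0,0,0,0,0,0,-1]'

```text
time_s: 15.55
tool_pos: [0.5722, -0.0051, 0.2103]
eef_rot: [-0.0, 0.798, 0.603, 0.003]
ft_force: [0.2, -0.2, -0.5]
opening: 0.0872
```

```bash
python3 look.py i
```

```text
15.55 [ 0.5722 -0.0051  0.2103] yaz -15.83 tool z [ 0.005  0.004 -1.   ] F [ 0.18 -0.16 -0.54] 0.08718584998418913
wrist pull 0.82 [318.6 233.2] [ 0.5712 -0.0075  0.083 ] tool [-0.0033 -0.0007  0.1272] along 0.5524
wrist marker_face 0.92 [432.2 148.6] [0.6745 0.0311 0.072 ] tool [0.062  0.0881 0.1389] along 0.6416
wrist dog_face 0.85 [410.6 143.4] [0.6591 0.0395 0.072 ] tool [0.0659 0.071  0.1388] along 0.6245
scene pull 0.65 [339.1 245.1] [ 0.5732 -0.0064  0.083 ] tool [-0.0016  0.001   0.1272] along 0.5541
scene marker_face 0.49 [380.7 219.2] [0.6724 0.0282 0.072 ] tool [0.0587 0.0869 0.1388] along 0.6404
scene dog_face 0.66 [342.2 320.8] [ 0.5307 -0.15    0.072 ] tool [-0.1515 -0.0008  0.1375] along 0.5515
```

View pics/wrist_i.png

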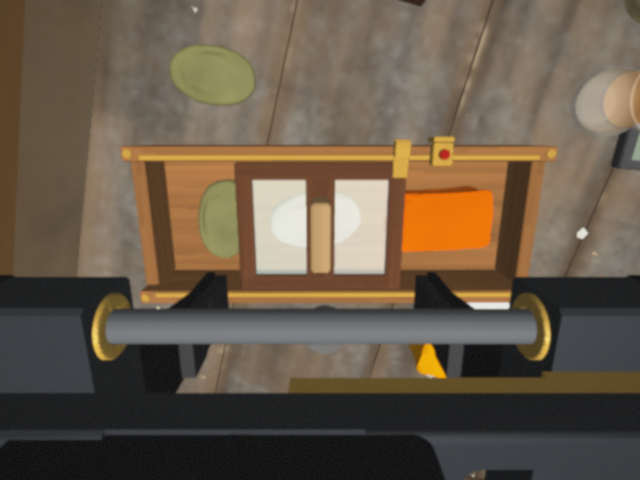

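The wrist view shows the dog at (402,158), the marker at (442,152) with a clear gap between them, and the pull at (320,238) released. The weight and the soaps stand where they were.

```bash
python3 -c "
from cell import bot
print(bot.job_done())"
```

```text
the job is handed in; nothing more can be done
None
```

The lid bound with its pull at about (0.587, -0.013) m in the world frame. I left the marker standing there with its face at about (0.674, 0.031) m, and handed the job in.

- **Finding the spot:** I gripped the pull and slid the lid at about 20 mm/s. The force was about 3 N before the marker and 4.3 N while pushing it. It then rose to 9.4 N, roughly 2.5 mm into the tight spot, so the grip was clear and well under forcing.
- **Backing off:** I drew the lid back 15.6 mm by the tool position, then opened the fingers and lifted straight up to 0.21 m.
- **Last checks:** The wrist camera puts the gap between dog and marker at 16–17 mm. The contact force is about zero, and the bystanders look unmoved by eye; I did not re-measure them. The clock was about 16 s of the 48 s allowed.
- **Checks that disagreed:** Some detections in the fixed cameras were wrong. The last scene-camera dog_face, for example, landed near the iron weight. I relied on the wrist camera and the tool position there.

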